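# Take the keyhole-hung fixture plate down and lay it on the granite

### The job

The aluminium fixture plate hangs by two keyholes on the screws of the sloping board. Without forcing it, take it by its bar handle, slide it up the board until the round holes are over the screw heads, pull it straight off, and set it down gently (no dropping), flat with its handle up, on the middle of the granite plate. Let go of it and leave the other things on the bench where they are.

Things in the scene. Friction and masses are not known exactly. Their poses are not given: they have to be found in the camera images.
- plate_handle (a point): centre of the plate's only handle: a dark straight bar across its middle, 80 mm long, 12 x 12 mm in section, on two legs 72 mm apart, centre 36 mm above the plate's underside, 25 mm free beneath it. x = across the bar (up the board while hung), y = along the bar, z = out of the plate. Best grasped across its 12 mm, fingers along -z: tilted 32 degrees while it hangs.
- plate_centre (a point): centre of the loose aluminium fixture plate, 120 (x) x 150 (y) x 5 mm, about 0.35 kg; axes as for plate_handle, which lies 33.5 mm away along +z. Its underside lies on the board while it hangs. Two keyholes, shown by plate_keyhole.
- plate_keyhole (a point): centre of the round end (octagonal, 22 mm across) of one of the plate's two keyholes, 20 mm along +x and 50 mm along +y from the plate's centre; the other is at -50 mm. A slot 10 mm wide runs on from it 25 mm along +x. The plate starts with the screws at the upper slot ends and must rise 22 mm (give or take 3) up the board for the heads to pass.
- board: grey sloping board, 190 x 190 x 10 mm, fixed, 32 degrees to the horizontal. Origin: centre of its face, 85 mm above the bench; x = up the slope, y = sideways, z = out of the face (32 degrees from vertical). Two fixed screws at x = 32, y = -50 and +50 mm: shank 6 mm thick, head 15 mm wide, its underside 9 mm and top 13 mm off the face.
- granite_top (a point): centre of the top face of the black granite plate, 180 (x) x 220 (y) mm, fixed, 40 mm high; the axes are those of the plate, z up. It stands to the left or to the right of the board.
- ring_gauge: bystander: steel setting ring, 58 mm across, 18 mm high, origin under its centre
- vee_block: bystander: black vee block, 92 x 34 x 52 mm, origin under its centre

How it is judged (in metres and radians):
On the way, in this order (a step that is already met when the one before it is completed fails the run):
1. the plate is slid up the board, its round holes over the screw heads (raised 15 mm or more, still lying close to the board) (x of plate_centre in the frame of board above 0.005 m and z of plate_centre in the frame of board below 0.014 m), for 0.04 s.
2. the plate is pulled off the screws, clear of the board by 30 mm (z of plate_centre in the frame of board above 0.03 m), for 0.1 s.
At the end, for the whole second after the job is handed in: The fixture plate lies at rest and released on the granite plate, flat (within 0.08 rad) with its handle up, its centre within 40 mm of the middle of the granite (horizontal distance between plate_centre and granite_top below 0.04 m and angle between plate_centre's own z axis and vertical below 0.08 rad and z of plate_centre in the frame of granite_top between -0.002 and 0.007 m and linear speed of fixture_plate below 0.02 m/s); the robot touches nothing.
It fails at once if the plate is forced against the board or its screws (more than 45 N) (contact force between fixture_plate and stand above 45 N).
It fails at once if the plate is dropped onto the granite, or brought down on it fast (over 0.5 m/s close above it) (linear speed of fixture_plate above 0.5 m/s and horizontal distance between plate_centre and granite_top below 0.12 m and z of plate_centre in the frame of granite_top below 0.06 m).
It fails at once if a bystander is pushed by more than 25 mm (distance of any of ring_gauge, vee_block from where it was at the start of the episode above 0.025 m).
It also fails if it takes over 58 s, if anything falls off the work surface, if the arm or the gripper's body presses on something with over 40 N, if the wrist force passes 120 N, or if a joint passes its speed limit or range.

### The arm

A 6-joint arm with a two-finger parallel gripper is mounted at the origin on a cart in front of the work surface, level with it; the furniture and walls round the work are solid. World frame = base frame: x ahead of the robot, y to its left, z up, the work surface at z = 0. Lengths are in mm, angles in rad, forces in N, time in s.
With the tool pointing down it reaches from about 275 to 1000 mm from the base axis. Payload 8.4 kg.
Tool frame: the origin (TCP) lies between the finger pads; the fingertips stand r.finger_overhang ahead of it and the grasp point (between the pads) is the TCP (r.finger_overhang is the distance from the TCP to the fingertips, in mm); z points along the fingers, y is the line along which they close (so a half turn about z gives the same grasp; the last joint's range is limited). The gripper opens to 85 mm and grips with 20 to 120 N. Pads are 22 mm wide; open, the fingers measure 114 mm over their backs; the gripper's body (76 mm by 85 mm) begins 54 mm behind the grasp point. The pads swing forward as they close: fully open they stand 13 mm farther back than shut.
Start: joints at [-1.125, 0.353, 1.633, -0, 1.155, -0.002], TCP at [270.614, -563.379, 220.481] pointing down, gripper open.
Joint ranges: [-2.63, 2.63], [-0.92, 2.1], [0.06, 2.66], [-1.3, 4.44], [0, 2.69], [-3.02, 3.02]. Speed limits (rad/s): [2.22, 2.22, 2.79, 3.14, 3.14, 3.14].

### API

Orientations are given as [roll, pitch, yaw] about the fixed x, y, z axes, in that order (R = Rz(yaw) Ry(pitch) Rx(roll)).
In Python, from rig import r, cams, sign_off gives the robot as it stands.
- The arm moves only by the shell command python3 -m crank 'ROWS' [FORCE]. ROWS is JSON, a list of rows, each a list of 7 numbers: the shift along the tool's x, y, z in m, then the turn, a rotation vector about the tool's x, y, z in rad, then the closure, from 0 (fully open) to 1 (shut). In form: [[dx, dy, dz, ax, ay, az, gripper], ...]. A call has 1 to 5 rows; each row is the pose to reach, as a shift and turn from the pose commanded when the call began, along the tool's axes at that moment; what a row does not reach only later rows make up. A row lasts 1/10 s, in which the tool goes at most 50 mm and 8.59 degrees, less where a joint would pass 70% of its speed; a pose out of reach is approached as far as the arm can. A call with a gripper value outside its range is refused whole. The fingers move at their own pace and stop on an object; FORCE is the grip in N (left out, the last holds). Time passes only in rows, so rows that repeat a pose let the fingers close. It gives the time, the measured TCP pose, the force, the opening and the grip force at its end, in the units of the state.
- r.sense(): the state, without advancing time (a new reading comes with each control period).
- cams.grab_frame(name): name is "scene" or "side" or "wrist"; returns a dict with "image" (384x512x3 uint8, red, green, blue), "fx", "fy", "cx", "cy" (pixels), "position" and "orientation" of the camera in the world. Camera axes: x right, y down, z forward; pixel columns grow to the right and rows downward; lengths in mm; the calibration is good to about 2 mm. A picture is of the moment at which its call begins. There is no depth.
- sign_off(): hands the job in; it is judged then, once.
The state is a dict: "clock": time; "qpos": joint angles; "qvel": joint speeds; "joint_efforts": joint torques, N m; "eef_pos": TCP position; "tcp_rot": TCP orientation; "contact_force": force on the tool from outside, world axes, zero at the start; "wrist_torque": the same for the moment, N m; "opening": opening from 0.0 (shut) to 1.0 (fully open); "grasp_force": force on a finger pad.
Only numpy, scipy, OpenCV 4.12 (cv2) and the standard library are available. Lean on these libraries where they do the work, as an engineer would, in place of code of your own. Each camera call takes 0.05 s, during which the arm holds its last target. There are 200 camera calls.

## Working session

There is one attempt and no reset: what is moved stays moved. The work goes in short steps, Python scripts to look and compute and a shell command to move; the robot and the scene stay as the last step left them, time stands still between calls to the robot, and variables do not carry over. Pictures are saved under pics/ and viewed, at most 12 in all, crops included, and the job is handed in when it is done.

```bash
mkdir -p pics; ls; python3 - <<'E'
from rig import r,cams
import cv2,numpy as np,json
print(r.sense(), r.finger_overhang)
for n in ("scene","side"):
    f=cams.grab_frame(n); cv2.imwrite(f"pics/{n}0.png",cv2.resize(f["image"][:,:,::-1],(800,600)))
    d={k:(np.array(v).tolist()) for k,v in f.items() if k!="image"}; print(n,d)
    np.save(f"{n}0.npy",f["image"])
    json.dump(d,open(f"{n}0.json","w"))
E
```

```text
pics
{'clock': 0.0, 'qpos': array([-1.12542382e+00,  3.53672396e-01,  1.63413005e+00,  1.14741578e-05,
        1.15517386e+00, -2.38778308e-03]), 'qvel': array([-6.02152176e-05,  3.75848762e-04,  4.19459925e-04, -3.44666301e-04,
       -1.17066281e-03, -2.47515115e-04]), 'joint_efforts': array([-1.16462135e-03, -6.05257416e+01, -3.42063403e+01, -7.06985020e-05,
        9.58168617e-03,  1.32217458e-06]), 'eef_pos': array([ 270.39521406, -562.94766364,  219.74828255]), 'tcp_rot': array([-3.14020902e+00, -1.37947286e-05,  4.47755638e-01]), 'contact_force': array([ 0.00774737,  0.66137379, -0.00991518]), 'wrist_torque': array([-0.03969473, -0.04303797,  0.02030151]), 'grasp_force': 0.0, 'opening': 0.9987306448260771} 19.0
scene {'fx': 439.381672987509, 'fy': 439.381672987509, 'cx': 257.0819650013234, 'cy': 194.37332335024695, 'position': [-389.4419504467603, 568.5490785156036, 711.9974817029624], 'orientation': [-2.136582152380567, 0.009433357289944766, -2.049709998075174]}
side {'fx': 379.67867312389984, 'fy': 379.67867312389984, 'cx': 253.00726187375082, 'cy': 195.05777537166955, 'position': [520.814731635991, 1045.8889642749257, 666.5160841490654], 'orientation': [-2.107486276935393, 0.013801057447124565, 3.1019610422293735]}
```

View pics/scene0.png

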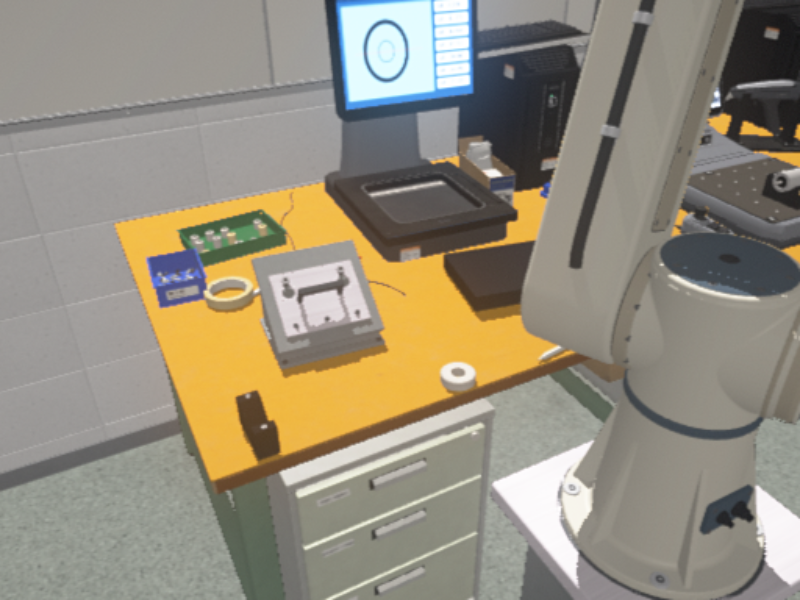

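View pics/side0.png

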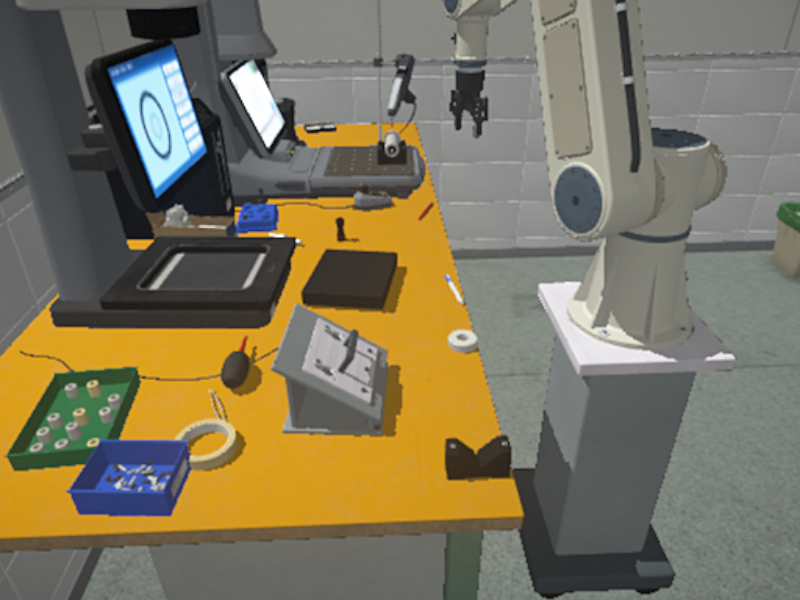

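The scene view shows the board and plate at about (318,295) in the 800x600 picture, ring at (458,376), vee block at (258,425). The side view shows the board at (335,370) and the granite at (350,278). I'll enlarge both next.

```bash
python3 - <<'E'
import cv2,numpy as np
a=np.load("scene0.npy")[:,:,::-1]; b=np.load("side0.npy")[:,:,::-1]
def crop(im,x,y,w,h,s): return cv2.resize(im[y:y+h,x:x+w],None,fx=s,fy=s,interpolation=cv2.INTER_CUBIC)
cv2.imwrite("pics/cA.png",crop(a,158,150,94,85,8))   # (u,v)=158+px/8,150+py/8
cv2.imwrite("pics/cB.png",crop(b,170,152,95,75+53-53,8)) if 0 else cv2.imwrite("pics/cB.png",crop(b,172,154,90,124,4.8))
E
```

```text
(no output)
```

View pics/cA.png

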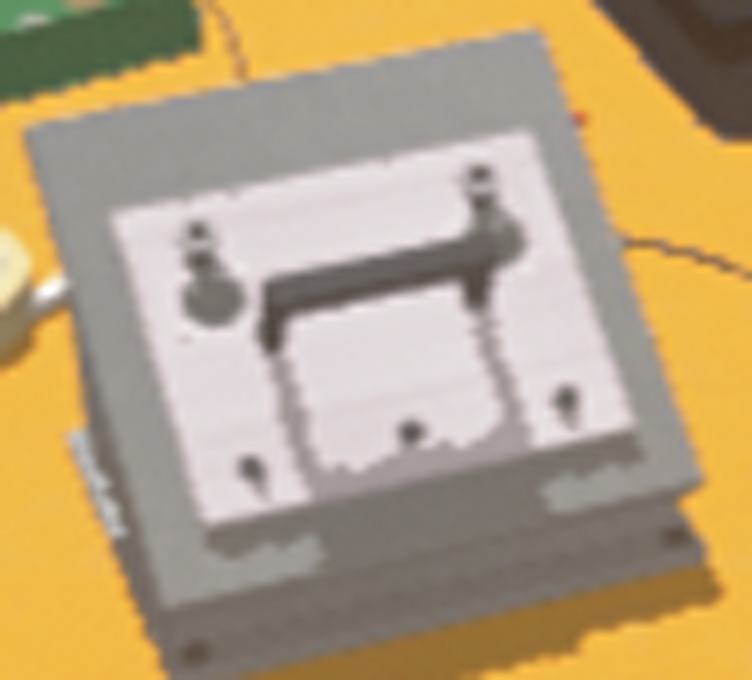

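View pics/cB.png

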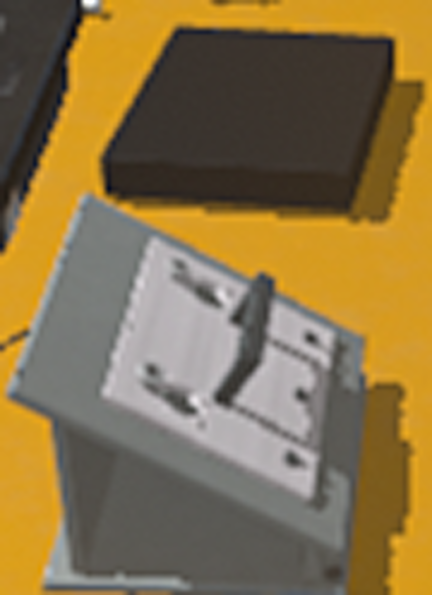

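Crop A gives the board face corners at (25,130), (545,30), (705,485), (165,607) and the plate corners at (110,212), (535,130), (636,430), (205,525). Crop B gives the granite top corners at (178,28), (393,38), (350,182), (105,160) and the board corners at (88,195) and (8,398). Next I fit the poses.

```bash
cat > h.py <<'E'
import numpy as np,json
from scipy.spatial.transform import Rotation as R
from scipy.optimize import least_squares
def cam(n):
    if isinstance(n,str): n=json.load(open(n+"0.json"))
    return n
def proj(c,P):
    P=np.atleast_2d(P); q=(P-np.array(c["position"]))@R.from_euler("xyz",c["orientation"]).as_matrix()
    return np.c_[c["cx"]+c["fx"]*q[:,0]/q[:,2],c["cy"]+c["fy"]*q[:,1]/q[:,2]]
def onplane(c,uv,z):
    uv=np.atleast_2d(uv); d=np.c_[(uv[:,0]-c["cx"])/c["fx"],(uv[:,1]-c["cy"])/c["fy"],np.ones(len(uv))]@R.from_euler("xyz",c["orientation"]).as_matrix().T
    p=np.array(c["position"]); return p+d*((z-p[2])/d[:,2])[:,None]
def boardR(yaw): return (R.from_euler("z",yaw)*R.from_euler("y",-np.radians(32))).as_matrix()
E
python3 - <<'E'
from h import *
S,D=cam("scene"),cam("side")
A=lambda p:np.array(p)/8+[158,150]-.5+.5/8; B=lambda p:np.array(p)/4.8+[172,154]-.5+.5/4.8
bl=[[95,95,0],[95,-95,0],[-95,-95,0],[-95,95,0]]
pl=[[50,75,5],[50,-75,5],[-70,-75,5],[-70,75,5]]
LA=np.array(bl+pl,float); uA=A([[25,130],[545,30],[705,485],[165,607],[110,212],[535,130],[636,430],[205,525]])
LB=np.array([bl[1],bl[0],pl[1],pl[0],pl[3]],float); uB=B([[88,195],[8,398],[150,237],[103,395],[310,500]])
def res(p,sep=False):
    w=lambda L:L@boardR(p[2]).T+[p[0],p[1],85]
    a=proj(S,w(LA))-uA; b=proj(D,w(LB))-uB
    return (a,b) if sep else np.r_[a.ravel(),b.ravel()]
s=least_squares(res,[500,250,0],x_scale=[100,100,.3],loss="soft_l1"); print("board",s.x,np.round(res(s.x,1)[0],1).tolist(),np.round(res(s.x,1)[1],1).tolist())
M=boardR(s.x[2]); o=np.array([*s.x[:2],85])
bar=np.array([[-4,40,42],[-4,-40,42],[-16,40,42],[-16,-40,42]]);
pa=(proj(S,bar@M.T+o)-[158,150]+.5)*8; pb=(proj(D,bar@M.T+o)-[172,154]+.5)*4.8
print("bar predicted A",pa.round().tolist(),"B",pb.round().tolist())
g=onplane(D,B([[178,28],[393,38],[350,182],[105,160]]),40); print("granite",g.round(1).tolist(),g.mean(0),[np.linalg.norm(g[i]-g[i-1]).round() for i in range(4)])
c=lambda n,uv,z:onplane(n,np.array(uv)/1.5625-.2,z)
print("ring",c(S,[[458,370]],18),c(D,[[462,337]],18),"vee",c(D,[[478,478],[448,475],[510,470]],0))
E
```

```text
board [ 5.95387059e+02  2.32048931e+02 -9.51743499e-02] [[-0.7, -1.8], [-0.3, -1.5], [0.2, -0.7], [-0.8, 0.1], [-0.1, -0.5], [-0.9, -0.5], [-0.6, -1.0], [-0.6, -0.7]] [[0.2, -1.5], [0.9, -2.9], [1.2, -0.2], [0.7, -0.3], [0.5, -0.6]]
bar predicted A [[258.0, 272.0], [490.0, 225.0], [268.0, 304.0], [501.0, 255.0]] B [[245.0, 352.0], [262.0, 268.0], [265.0, 362.0], [281.0, 278.0]]
granite [[647.3, -285.3, 40.0], [476.1, -255.1, 40.0], [514.6, -31.2, 40.0], [685.5, -72.7, 40.0]] [ 580.87214682 -161.08413747   40.        ] [np.float64(216.0), np.float64(174.0), np.float64(227.0), np.float64(176.0)]
ring [[361.40544078  82.84374461  18.        ]] [[361.83334324  86.33089633  18.        ]] vee [[384.3432272  430.76664897   0.        ]
 [427.68600711 422.64882955   0.        ]
 [334.27685283 417.70367211   0.        ]]
```

```bash
cat >> h.py <<'E'
BO=np.array([595.4,232.0,85.]); BM=boardR(-.095)
TB=np.c_[BM[:,1],BM[:,0],-BM[:,2]]   # tool axes for gripping on the board
def delta(pos,Rt):
    from rig import r
    s=r.sense(); Rc=R.from_euler("xyz",s["tcp_rot"]).as_matrix()
    d=Rc.T@(np.array(pos)-s["eef_pos"])/1000; a=R.from_matrix(Rc.T@Rt).as_rotvec()
    print("row",d.round(4).tolist(),a.round(4).tolist()); return s
def wb(p): return BO+BM@np.array(p,float)
E
python3 - <<'E'
from h import *
print(wb([-10,0,36]),wb([-10,0,156])); delta(wb([-10,0,156]),TB)
E
```

```text
[567.96668558 234.61403349 110.23053882] [504.66310941 240.64603041 211.99631036]
row [0.5591, -0.6229, 0.0086] [-0.5091, 0.2862, -1.0004]
```

```bash
for i in 1; do python3 -m crank '[[0.559,-0.623,0,-0.509,0.286,-1.0,0],[0.559,-0.623,0,-0.509,0.286,-1.0,0],[0.559,-0.623,0,-0.509,0.286,-1.0,0],[0.559,-0.623,0,-0.509,0.286,-1.0,0],[0.559,-0.623,0,-0.509,0.286,-1.0,0]]'; done; python3 -c "
from h import *
delta(wb([-10,0,156]),TB)"
```

```text
clock: 0.6
eef_pos: [340.5, -321.2, 220.3]
tcp_rot: [2.773, -0.066, 1.12]
contact_force: [0.4, 0.8, 1.2]
opening: 1.001
grasp_force: 0.0
row [0.5755, -0.107, 0.0082] [-0.1762, 0.1008, -0.3474]
```

```bash
python3 -m crank '[[0.576,-0.107,0.008,-0.176,0.101,-0.347,0],[0.576,-0.107,0.008,-0.176,0.101,-0.347,0],[0.576,-0.107,0.008,-0.176,0.101,-0.347,0],[0.576,-0.107,0.008,-0.176,0.101,-0.347,0],[0.576,-0.107,0.008,-0.176,0.101,-0.347,0]]'; python3 -c "
from h import *
delta(wb([-10,0,156]),TB)"
```

```text
clock: 1.1
eef_pos: [402.9, -110.0, 216.3]
tcp_rot: [2.59, -0.002, 1.469]
contact_force: [0.0, -0.9, -0.2]
opening: 0.995
grasp_force: 0.0
row [0.3592, 0.0534, 0.0385] [-0.0074, 0.0022, -0.0065]
```

```bash
python3 -m crank '[[0.359,0.053,0.038,-0.007,0,-0.006,0],[0.359,0.053,0.038,-0.007,0,-0.006,0],[0.359,0.053,0.038,-0.007,0,-0.006,0],[0.359,0.053,0.038,-0.007,0,-0.006,0],[0.359,0.053,0.038,-0.007,0,-0.006,0]]';  python3 -c "
from h import *
delta(wb([-10,0,156]),TB)"
```

```text
clock: 1.6
eef_pos: [441.3, 23.0, 211.3]
tcp_rot: [2.591, 0.003, 1.474]
contact_force: [0.1, -1.3, -1.1]
opening: 1.002
grasp_force: 0.0
row [0.2228, 0.0365, 0.0209] [-0.0077, 0.0036, -0.0]
```

```bash
python3 -m crank '[[0.223,0.036,0.021,-0.007,0.003,0,0],[0.223,0.036,0.021,-0.007,0.003,0,0],[0.223,0.036,0.021,-0.007,0.003,0,0],[0.223,0.036,0.021,-0.007,0.003,0,0],[0.223,0.036,0.021,-0.007,0.003,0,0]]';  python3 -c "
from h import *
delta(wb([-10,0,156]),TB)"
```

```text
clock: 2.1
eef_pos: [504.4, 242.6, 211.4]
tcp_rot: [2.584, 0.0, 1.477]
contact_force: [1.7, 0.3, -0.0]
opening: 0.998
grasp_force: 0.0
row [-0.0019, 0.0007, -0.0003] [-0.0011, -0.0001, 0.001]
```

```bash
python3 -m crank '[[0,0,0,0,0,0,0],[0,0,0,0,0,0,0]]'; python3 - <<'E'
from h import *
from rig import r,cams
import cv2
f=cams.grab_frame("wrist"); cv2.imwrite("pics/w1.png",cv2.resize(f["image"][:,:,::-1],(800,600),interpolation=cv2.INTER_CUBIC))
d={k:np.array(v).tolist() for k,v in f.items() if k!="image"}; json.dump(d,open("w10.json","w"))
delta(wb([-10,0,156]),TB)
L=[[50,75,5],[50,-75,5],[-70,-75,5],[-70,75,5],[-4,40,42],[-4,-40,42],[-16,40,42],[-16,-40,42],[32,50,13],[32,-50,13]]
for l,p in zip(L,(proj(d,[wb(l) for l in L])+.5)*1.5625): print(l,p.round(0).tolist())
E
```

```text
clock: 2.3
eef_pos: [503.9, 240.6, 210.8]
tcp_rot: [2.586, 0.002, 1.477]
contact_force: [-0.4, -0.8, -0.1]
opening: 1.002
grasp_force: 0.0
row [0.0013, 0.0014, -0.0006] [-0.0027, 0.0016, 0.0011]
[50, 75, 5] [519.0, 141.0]
[50, -75, 5] [503.0, 381.0]
[-70, -75, 5] [320.0, 380.0]
[-70, 75, 5] [306.0, 141.0]
[-4, 40, 42] [424.0, 214.0]
[-4, -40, 42] [422.0, 355.0]
[-16, 40, 42] [401.0, 214.0]
[-16, -40, 42] [401.0, 355.0]
[32, 50, 13] [487.0, 188.0]
[32, -50, 13] [479.0, 350.0]
```

View pics/w1.png

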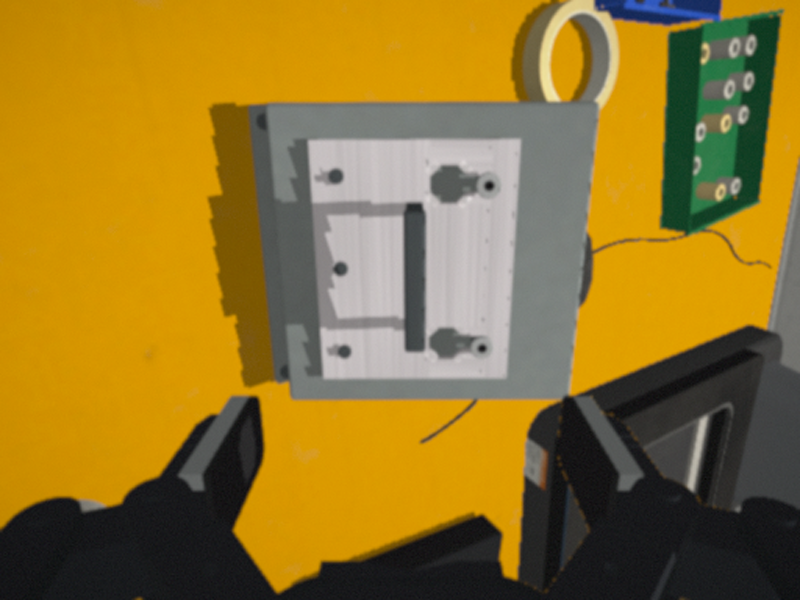

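The wrist view matches the predictions to 1–3 px: bar at (415,212)–(414,352), plate corners at (520,140) and (323,378), screw heads at (488,185) and (482,347). I can descend.

```bash
sed -i 's/BO=np.array(\[595.4,232.0,85.\])/BO=np.array([595.9,233.0,85.])/' h.py; python3 -m crank '[[0.001,0.002,0.03,-0.003,0.001,0.001,0],[0.001,0.002,0.06,-0.003,0.001,0.001,0],[0.001,0.002,0.09,-0.003,0.001,0.001,0],[0.001,0.002,0.105,-0.003,0.001,0.001,0],[0.001,0.002,0.105,-0.003,0.001,0.001,0]]'; python3 -c "
from h import *
delta(wb([-10,0,36]),TB)"
```

```text
clock: 2.85
eef_pos: [560.8, 232.7, 121.5]
tcp_rot: [2.584, 0.002, 1.473]
contact_force: [0.6, -0.6, 0.4]
opening: 1.001
grasp_force: 0.0
row [0.0037, 0.0003, 0.0135] [-0.0011, 0.0031, -0.0018]
```

```bash
python3 -m crank '[[0.003,0.0005,0.007,-0.001,0.002,-0.002,0],[0.003,0.0005,0.013,-0.001,0.002,-0.002,0],[0.003,0.0005,0.013,-0.001,0.002,-0.002,0]]' 25; python3 -m crank '[[0,0,0,0,0,0,0.5],[0,0,0,0,0,0,0.6],[0,0,0,0,0,0,0.7],[0,0,0,0,0,0,0.75],[0,0,0,0,0,0,0.8]]' 25; python3 -c "
from h import *
from rig import cams
import cv2
s=delta(wb([-10,0,36]),TB)
f=cams.grab_frame('wrist'); cv2.imwrite('pics/w2.png',f['image'][:,:,::-1])"
```

```text
clock: 3.15
eef_pos: [569.1, 237.5, 112.9]
tcp_rot: [2.58, -0.002, 1.478]
contact_force: [-0.5, 0.4, 0.0]
opening: 0.998
grasp_force: 0.0
clock: 3.65
eef_pos: [569.0, 237.6, 112.8]
tcp_rot: [2.58, -0.002, 1.478]
contact_force: [0.2, 0.2, -0.1]
opening: 0.201
grasp_force: 0.0
row [-0.0021, -0.0016, 0.002] [0.0027, -0.0025, 0.0011]
```

View pics/w2.png

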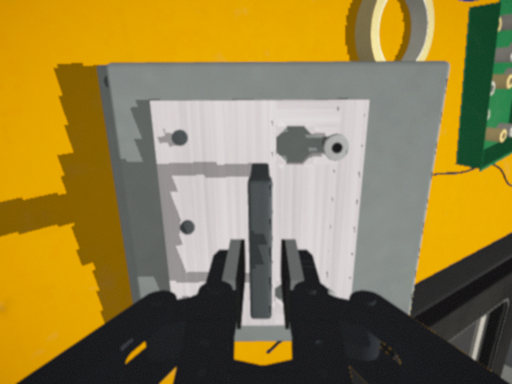

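The fingers straddle the bar at column 260, with the tips near row 240, midway along it. Closing now.

```bash
python3 -m crank '[[0,0,0,0,0,0,0.84],[0,0,0,0,0,0,0.88],[0,0,0,0,0,0,0.92],[0,0,0,0,0,0,1],[0,0,0,0,0,0,1]]' 30; python3 -m crank '[[0,0,0,0,0,0,1],[0,0,0,0,0,0,1]]' 60;python3 -c "
from h import *
from rig import r
s=delta(wb([-10,0,36]),TB); print(BM.T@s['contact_force'])"
```

```text
clock: 4.2
eef_pos: [569.0, 237.5, 112.7]
tcp_rot: [2.581, -0.001, 1.478]
contact_force: [-0.6, 0.3, -0.6]
opening: -0.002
grasp_force: 0.0
clock: 4.4
eef_pos: [569.0, 237.6, 112.7]
tcp_rot: [2.58, -0.001, 1.478]
contact_force: [-0.1, 0.3, 0.2]
opening: 0.001
grasp_force: 0.0
row [-0.002, -0.0016, 0.0019] [0.0026, -0.0023, 0.001]
[-0.02908703  0.23863302  0.26197508]
```

```bash
python3 -c "
from h import *
from rig import cams,r
import cv2
f=cams.grab_frame('side'); g=cams.grab_frame('wrist')
im=f['image'][:,:,::-1]
a=cv2.resize(im[140:290,160:290],(520,600),interpolation=cv2.INTER_CUBIC); b=cv2.resize(g['image'][100:384,180:340,::-1],(280,497))
o=np.zeros((600,800,3),np.uint8); o[:,:520]=a; o[:497,520:]=b; cv2.imwrite('pics/s2.png',o)
d={k:np.array(v) for k,v in g.items() if k!='image'}; s=r.sense(); print(d['position'],d['orientation'],R.from_euler('xyz',s['tcp_rot']).as_matrix().T@(d['position']-s['eef_pos']))
print((proj(f,[s['eef_pos'],wb([-10,0,36]),wb([-10,40,36])])-[160,140]+.5)*4)
"
```

```text
[496.07691401 326.96681425 243.39852528] [ 2.82439083 -0.56137207 -0.09408732] [  82.43445001    0.99674701 -153.60206526]
[[261.2125343  323.15426297]
 [262.30008664 324.5650902 ]
 [254.68534423 361.14650998]]
```

View pics/s2.png

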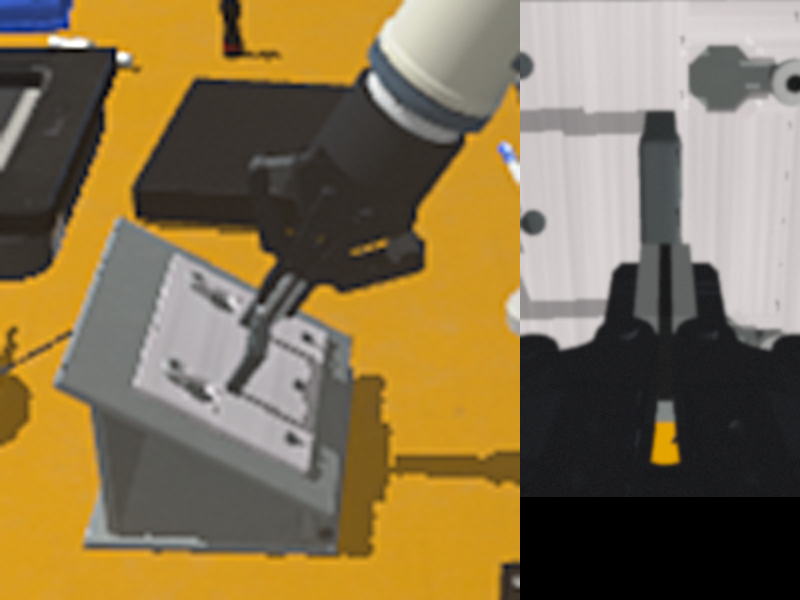

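```bash
python3 -c "
from h import *
from rig import cams,r
g=cams.grab_frame('wrist'); s=r.sense(); M=R.from_euler('xyz',s['tcp_rot']).as_matrix()
for z in (-20,-10,0,10,19): print(z,[((proj(g,s['eef_pos']+M@np.array([x,0,z]))[0]-[180,100]+.5)*1.75).round().tolist() for x in (-11,0,11)])
for l in ([-10,40,42],[-10,-40,42],[-16,40,30],[-16,40,42],[-4,40,42],[50,75,5]): print(l,((proj(g,wb(l))[0]-[180,100]+.5)*1.75).round())
print(s)"
```

```text
-20 [[142.0, 332.0], [142.0, 296.0], [142.0, 259.0]]
-10 [[142.0, 311.0], [142.0, 277.0], [142.0, 242.0]]
0 [[142.0, 293.0], [142.0, 260.0], [142.0, 226.0]]
10 [[142.0, 276.0], [142.0, 245.0], [142.0, 213.0]]
19 [[142.0, 262.0], [142.0, 232.0], [142.0, 201.0]]
[-10, 40, 42] [136. 141.]
[-10, -40, 42] [137. 386.]
[-16, 40, 30] [116. 130.]
[-16, 40, 42] [114. 141.]
[-4, 40, 42] [158. 141.]
[50, 75, 5] [329.   0.]
{'clock': 4.55, 'qpos': array([ 0.5849873 ,  0.33809301,  2.11153677, -0.98566863,  0.41062162,
        1.54398027]), 'qvel': array([ 0.0005656 ,  0.0013471 , -0.00172515, -0.00053582, -0.00029361,
       -0.00019918]), 'joint_efforts': array([-3.40419036e-03, -4.92523813e+01, -2.40477991e+01, -1.25327457e+00,
       -9.20392061e-02, -3.53063899e-05]), 'eef_pos': array([569.00098906, 237.56309891, 112.71119761]), 'tcp_rot': array([ 2.58047101e+00, -1.47107061e-03,  1.47786257e+00]), 'contact_force': array([-0.59513359,  0.56916284, -0.82464711]), 'wrist_torque': array([ 0.05612861,  0.28164396, -0.03888748]), 'grasp_force': 0.0, 'opening': -0.00030117633338630603}
```

Both views put the shut fingertips above the bar: in the right-hand inset they end at row 243, about z = −10 of the TCP and well short of the stated overhang. A 12 mm advance still clears the plate in either case, so I'll open, advance and close again.

```bash
python3 -m crank '[[0,0,0,0,0,0,0.5],[0,0,0,0,0,0,0.5],[0,0,0,0,0,0,0.5],[-0.002,-0.001,0.006,0.003,-0.002,0.001,0.5],[-0.002,-0.001,0.012,0.003,-0.002,0.001,0.5]]' 25; python3 -m crank '[[0,0,0,0,0,0,0.5],[0,0,0,0,0,0,0.7],[0,0,0,0,0,0,0.8],[0,0,0,0,0,0,0.9],[0,0,0,0,0,0,1]]' 25; python3 -m crank '[[0,0,0,0,0,0,1]]' 25; python3 -c "
from h import *
from rig import cams,r
import cv2
s=delta(wb([-10,0,36]),TB); g=cams.grab_frame('wrist')
cv2.imwrite('pics/w3.png',cv2.resize(g['image'][100:384,160:360,::-1],(400,568)))
M=R.from_euler('xyz',s['tcp_rot']).as_matrix()
for z in (-20,-10,0,10,19): print(z,[((proj(g,s['eef_pos']+M@np.array([x,0,z]))[0]-[160,100]+.5)*2).round().tolist() for x in (-11,0,11)])"
```

```text
clock: 5.05
eef_pos: [574.5, 234.9, 101.7]
tcp_rot: [2.584, -0.0, 1.476]
contact_force: [0.4, 0.3, -0.7]
opening: 0.499
grasp_force: 0.0
clock: 5.55
eef_pos: [574.2, 235.1, 102.1]
tcp_rot: [2.583, -0.0, 1.476]
contact_force: [-1.1, -0.2, 0.0]
opening: 0.124
grasp_force: 25.9
clock: 5.65
eef_pos: [574.2, 235.1, 102.1]
tcp_rot: [2.583, -0.0, 1.476]
contact_force: [-1.3, 0.7, 0.3]
opening: 0.133
grasp_force: 26.0
row [-0.0001, -0.0006, -0.01] [-0.0004, -0.0004, 0.0001]
-20 [[202.0, 379.0], [202.0, 339.0], [202.0, 296.0]]
-10 [[202.0, 355.0], [202.0, 317.0], [202.0, 276.0]]
0 [[202.0, 334.0], [202.0, 297.0], [202.0, 259.0]]
10 [[203.0, 315.0], [202.0, 280.0], [202.0, 243.0]]
19 [[203.0, 300.0], [203.0, 265.0], [203.0, 230.0]]
```

View pics/w3.png

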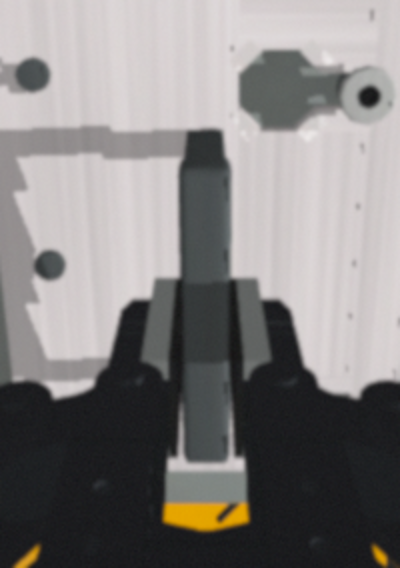

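It grips the bar now (opening 0.13, force 26 N), but the tips at row 278 sit about 25–30 mm behind the calculated position, so only about half the bar is held. I'll go 14 mm deeper for a full grasp.

```bash
python3 -m crank '[[0,0,0,0,0,0,0.6],[0,0,0,0,0,0,0.6],[0,0,0.005,0,0,0,0.6],[0,0,0.01,0,0,0,0.6],[0,0,0.014,0,0,0,0.6]]' 25; python3 -m crank '[[0,0,0,0,0,0,0.6],[0,0,0,0,0,0,0.75],[0,0,0,0,0,0,0.85],[0,0,0,0,0,0,1],[0,0,0,0,0,0,1]]' 25; python3 -m crank '[[0,0,0,0,0,0,1],[0,0,0,0,0,0,1]]' 60; python3 -c "
from h import *
s=delta(wb([-10,0,36]),TB); print(BM.T@s['contact_force'],BM.T@(s['eef_pos']-BO))"
```

```text
clock: 6.2
eef_pos: [581.9, 234.3, 89.6]
tcp_rot: [2.584, -0.0, 1.476]
contact_force: [-0.3, 0.6, 0.4]
opening: 0.4
grasp_force: 0.0
clock: 6.7
eef_pos: [581.6, 234.4, 90.2]
tcp_rot: [2.583, -0.0, 1.476]
contact_force: [-0.6, 0.8, 0.3]
opening: 0.133
grasp_force: 24.7
clock: 6.9
eef_pos: [581.6, 234.4, 90.3]
tcp_rot: [2.583, -0.0, 1.476]
contact_force: [-3.5, -0.2, 3.2]
opening: 0.125
grasp_force: 58.9
row [-0.0, -0.0006, -0.0239] [-0.0003, -0.0004, -0.0]
[-1.21922841 -0.55091012  4.56806293] [-9.43305991  0.03055165 12.08652913]
```

```bash
python3 -m crank '[[0,0.002,0,0,0,0,1],[0,0.005,0,0,0,0,1],[0,0.008,0,0,0,0,1]]'; python3 -m crank '[[0,0.003,0,0,0,0,1],[0,0.007,0,0,0,0,1],[0,0.01,0,0,0,0,1]]';python3 -c "
from h import *
s=delta(wb([12,0,12]),TB); print(BM.T@s['contact_force'],BM.T@(s['eef_pos']-BO))"
```

```text
clock: 7.2
eef_pos: [585.9, 233.4, 93.0]
tcp_rot: [2.587, 0.0, 1.476]
contact_force: [-18.4, 2.9, 5.5]
opening: 0.123
grasp_force: 60.3
clock: 7.5
eef_pos: [594.1, 232.3, 98.1]
tcp_rot: [2.587, 0.001, 1.476]
contact_force: [-20.2, 2.4, 7.0]
opening: 0.126
grasp_force: 60.5
row [0.0009, 0.0065, 0.0] [-0.0042, 0.0009, 0.0004]
[-13.53880275   0.47690349  16.76703888] [ 5.47305958 -0.90381029 12.04820073]
```

```bash
python3 -m crank '[[0,0.002,-0.001,0,0,0,1],[0,0.0045,-0.001,0,0,0,1],[0,0.0045,-0.001,0,0,0,1],[0,0.0045,-0.001,0,0,0,1]]';python3 -c "
from h import *
from rig import cams
import cv2
s=delta(wb([12.5,0,12]),TB); print(BM.T@s['contact_force'],BM.T@(s['eef_pos']-BO))
g=cams.grab_frame('wrist')
cv2.imwrite('pics/w4.png',cv2.resize(g['image'][100:384,120:400,::-1],(560,568)))"
```

```text
clock: 7.9
eef_pos: [600.3, 232.5, 102.8]
tcp_rot: [2.584, -0.0, 1.476]
contact_force: [-0.2, -0.2, -3.5]
opening: 0.123
grasp_force: 58.4
row [0.0001, -0.0007, 0.0007] [-0.0004, -0.0002, -0.0003]
[-2.01554298 -0.26884918 -2.84009354] [13.22719929 -0.0619821  12.72590739]
```

View pics/w4.png

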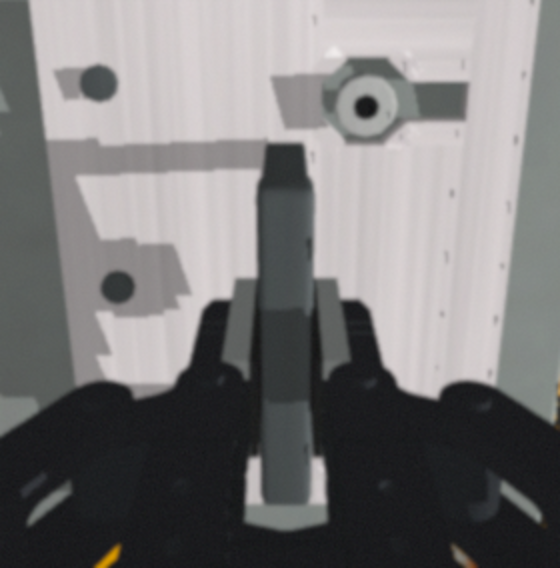

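The screw head at (366,107) sits inside the round hole centred at (368,100). After parallax that is about 1.4 mm off along x, so I'll pull straight off, 1 mm lower.

```bash
python3 -m crank '[[0,-0.001,0,0,0,0,1],[0,-0.001,-0.004,0,0,0,1],[0,-0.001,-0.008,0,0,0,1],[0,-0.001,-0.012,0,0,0,1],[0,-0.001,-0.016,0,0,0,1]]'; python3 -m crank '[[0,0,-0.01,0,0,0,1],[0,0,-0.025,0,0,0,1],[0,0,-0.045,0,0,0,1],[0,0,-0.07,0,0,0,1],[0,0,-0.07,0,0,0,1]]'; python3 -c "
from h import *
s=delta(wb([12.5,0,12]),TB); print(BM.T@s['contact_force'],BM.T@(s['eef_pos']-BO))"
```

```text
clock: 8.45
eef_pos: [590.8, 233.6, 116.4]
tcp_rot: [2.583, -0.0, 1.476]
contact_force: [-0.5, -0.2, -3.8]
opening: 0.123
grasp_force: 58.5
clock: 8.95
eef_pos: [553.8, 237.9, 178.3]
tcp_rot: [2.581, -0.003, 1.477]
contact_force: [0.1, 0.7, -3.8]
opening: 0.125
grasp_force: 58.6
row [-0.0012, -0.0013, 0.0896] [0.0024, -0.003, -0.0008]
[-1.92356544  0.66927363 -3.22677347] [ 13.54452637   0.93041102 101.60932629]
```

```bash
cat >> h.py <<'E'
def TL(y): return R.from_euler("z",y).as_matrix()@np.array([[0,1,0],[1,0,0],[0,0,-1.]])
E
python3 -c "
from h import *
delta([570,60,230],TL(-.18))"
```

```text
row [-0.1755, 0.0555, -0.0267] [0.5604, -0.027, 0.0828]
```

```bash
python3 -m crank '[[-0.02,0.01,-0.01,0.07,-0.004,0.01,1],[-0.06,0.025,-0.016,0.2,-0.01,0.03,1],[-0.1,0.035,-0.022,0.33,-0.018,0.05,1],[-0.14,0.048,-0.026,0.46,-0.022,0.07,1],[-0.175,0.055,-0.027,0.56,-0.027,0.083,1]]' 80; python3 -m crank '[[0,0,0,0,0,0,1]]'; python3 -c "
from h import *
delta([581,-161,140],TL(-.18))"
```

```text
clock: 9.45
eef_pos: [570.2, 59.2, 229.5]
tcp_rot: [3.125, -0.001, 1.394]
contact_force: [1.6, 0.4, -3.9]
opening: 0.117
grasp_force: 82.6
clock: 9.55
eef_pos: [573.4, 52.5, 228.9]
tcp_rot: [3.123, 0.004, 1.384]
contact_force: [0.8, 1.1, -3.9]
opening: 0.12
grasp_force: 82.6
row [-0.2081, 0.0454, 0.0905] [0.0183, 0.004, -0.0063]
```

```bash
python3 -m crank '[[-0.03,0.006,0.005,0.004,0.001,-0.001,1],[-0.075,0.016,0.02,0.01,0.002,-0.003,1],[-0.12,0.026,0.04,0.018,0.004,-0.006,1],[-0.165,0.036,0.065,0.018,0.004,-0.006,1],[-0.195,0.042,0.08,0.018,0.004,-0.006,1]]'; python3 -m crank '[[-0.013,0.003,0.01,0,0,0,1],[-0.013,0.003,0.01,0,0,0,1],[-0.013,0.003,0.01,0,0,0,1]]'; python3 - <<'E'
from h import *
from rig import cams
import cv2
s=delta([581,-161,140],TL(-.18)); T=TL(-.18)
f=cams.grab_frame('side'); c0=np.array([150,120])
im=np.ascontiguousarray(cv2.resize(f['image'][120:240,150:310,::-1],(800,600),interpolation=cv2.INTER_CUBIC))
M=R.from_euler('xyz',s['tcp_rot']).as_matrix(); c=s['eef_pos']
for x,y in ((75,60),(75,-60),(-75,60),(-75,-60)):   # tool frame, plate top 7 mm ahead
    p=(proj(f,c+M@np.array([x,y,7.]))[0]-c0+.5)*5; cv2.circle(im,tuple(int(v) for v in p),4,(0,0,255),1)
cv2.imwrite('pics/s3.png',im)
E
```

```text
clock: 10.05
eef_pos: [577.1, -142.8, 146.5]
tcp_rot: [-3.142, 0.0, 1.397]
contact_force: [0.4, 0.6, -2.8]
opening: 0.12
grasp_force: 82.5
clock: 10.35
eef_pos: [578.5, -152.9, 138.4]
tcp_rot: [3.141, -0.001, 1.398]
contact_force: [0.2, -0.4, -2.9]
opening: 0.12
grasp_force: 82.6
row [-0.0076, 0.0039, -0.0016] [0.0002, -0.0014, 0.0071]
```

View pics/s3.png

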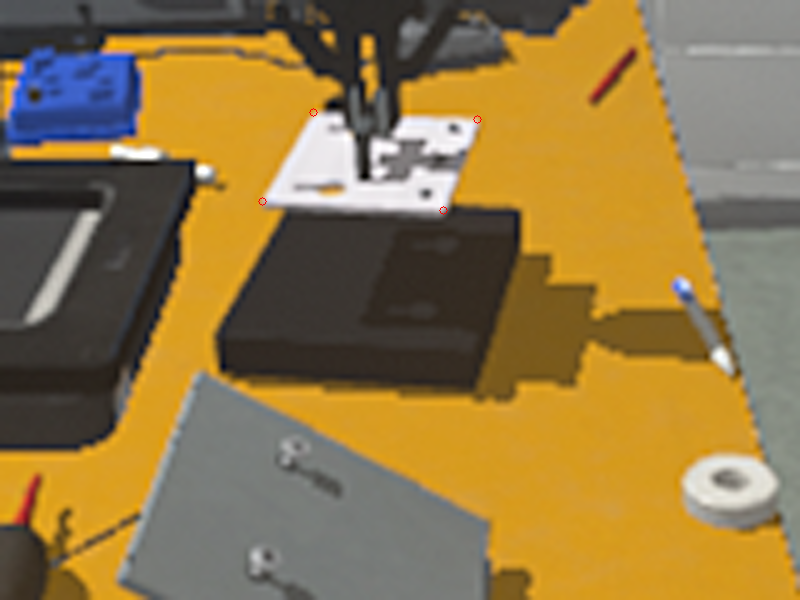

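The predicted corners (red circles) fall on the plate's corners at (313,112), (477,119), (443,210) and (262,201), so the plate is flat and where I calculated. Lowering.

```bash
python3 -m crank '[[-0.004,0.002,0.012,0,-0.001,0.003,1],[-0.007,0.003,0.03,0,-0.001,0.006,1],[-0.007,0.003,0.05,0,-0.001,0.006,1],[-0.007,0.003,0.065,0,-0.001,0.006,1],[-0.007,0.003,0.073,0,-0.001,0.006,1]]'; python3 -m crank '[[0,0,0,0,0,0,1],[0,0,0,0,0,0,1]]'; python3 -c "
from h import *
delta([581,-161,52],TL(-.18))"
```

```text
clock: 10.9
eef_pos: [579.8, -160.0, 64.0]
tcp_rot: [-3.141, -0.0, 1.393]
contact_force: [0.1, 0.7, -3.1]
opening: 0.115
grasp_force: 82.5
clock: 11.1
eef_pos: [580.8, -160.7, 66.0]
tcp_rot: [3.14, -0.0, 1.393]
contact_force: [0.5, -0.6, -3.7]
opening: 0.117
grasp_force: 82.5
row [-0.0003, 0.0003, 0.014] [0.0012, -0.0002, 0.0019]
```

```bash
python3 -m crank '[[0,0,0.004,0,0,0,1],[0,0,0.008,0,0,0,1],[0,0,0.01,0,0,0,1],[0,0,0.01,0,0,0,1]]'; python3 -m crank '[[0,0,0.0015,0,0,0,1],[0,0,0.0015,0,0,0,1]]'; python3 -m crank '[[0,0,0.001,0,0,0,1],[0,0,0.001,0,0,0,1]]'
```

```text
clock: 11.5
eef_pos: [580.2, -160.7, 55.4]
tcp_rot: [3.141, -0.0, 1.392]
contact_force: [-0.4, -0.5, -3.3]
opening: 0.115
grasp_force: 82.7
clock: 11.7
eef_pos: [580.3, -160.8, 54.0]
tcp_rot: [3.141, -0.0, 1.392]
contact_force: [-0.0, 0.1, -2.8]
opening: 0.119
grasp_force: 82.7
clock: 11.9
eef_pos: [580.3, -160.7, 53.0]
tcp_rot: [3.141, -0.0, 1.392]
contact_force: [-0.0, -0.1, -4.2]
opening: 0.119
grasp_force: 82.7
```

```bash
python3 -m crank '[[0,0,0.001,0,0,0,1],[0,0,0.001,0,0,0,1]]'; python3 -m crank '[[0,0,0.001,0,0,0,1],[0,0,0.001,0,0,0,1]]' | grep -E "eef|contact"
```

```text
clock: 12.1
eef_pos: [580.5, -160.8, 52.5]
tcp_rot: [3.141, -0.0, 1.392]
contact_force: [-1.1, 1.1, 1.9]
opening: 0.116
grasp_force: 83.3
eef_pos: [580.5, -160.8, 52.5]
contact_force: [-4.0, 1.8, 13.5]
```

```bash
python3 -m crank '[[0,0,0.0005,0,0,0,1],[0,0,0.0005,0,0,0,1]]'| grep -E "eef|contact"
```

```text
eef_pos: [580.5, -160.8, 52.4]
contact_force: [-6.2, 2.4, 18.5]
```

Contact is clear: z has stopped at 52.5 and the force is 18 N upward. I'll ease off, open and retreat straight up.

```bash
python3 -m crank '[[0,0,-0.0015,0,0,0,1],[0,0,-0.0015,0,0,0,1]]' 20| grep -E "eef|contact"; python3 -m crank '[[0,0,0,0,0,0,0.8],[0,0,0,0,0,0,0.6],[0,0,0,0,0,0,0.4],[0,0,0,0,0,0,0.3],[0,0,0,0,0,0,0.3]]'; python3 -m crank '[[0,0,-0.01,0,0,0,0.3],[0,0,-0.03,0,0,0,0.3],[0,0,-0.07,0,0,0,0.3],[0,0,-0.11,0,0,0,0.3],[0,0,-0.14,0,0,0,0.3]]'; python3 -m crank '[[-0.0,0,0,0,0,0,0.3],[0,0,0,0,0,0,0.3],[0,0,0,0,0,0,0.3],[0,0,0,0,0,0,0.3]]'; python3 - <<'E'
from h import *
from rig import cams
import cv2
f=cams.grab_frame('side')
cv2.imwrite('pics/s4.png',cv2.resize(f['image'][90:300,150:330,::-1],(514,600),interpolation=cv2.INTER_CUBIC))
E
```

```text
eef_pos: [580.7, -160.8, 52.5]
contact_force: [-2.5, 0.6, 6.5]
clock: 13.2
eef_pos: [580.4, -160.8, 52.0]
tcp_rot: [3.141, -0.0, 1.392]
contact_force: [-0.8, -0.0, 0.3]
opening: 0.705
grasp_force: 0.0
clock: 13.7
eef_pos: [580.9, -160.9, 195.4]
tcp_rot: [3.138, -0.0, 1.392]
contact_force: [0.1, 0.4, 0.0]
opening: 0.697
grasp_force: 0.0
clock: 14.1
eef_pos: [579.4, -160.5, 190.8]
tcp_rot: [-3.14, -0.001, 1.392]
contact_force: [0.6, -0.1, 0.8]
opening: 0.701
grasp_force: 0.0
```

View pics/s4.png

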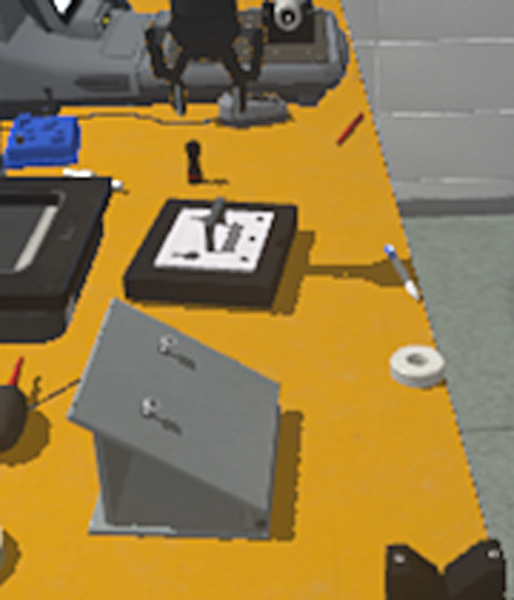

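The plate lies flat in the middle of the granite at (218,237) with its handle up, the gripper is clear, and the ring and vee block have not moved.

```bash
python3 -c "
from rig import sign_off
print(sign_off())"
```

```text
the job is handed in; nothing more can be done
None
```

The fixture plate was slid up, pulled off the screws and set down flat with its handle up on the middle of the granite; it is released and the job is handed in, with no verdict shown.

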